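# Dial open the workshop lockbox and draw out its drawer

### The arm

A 6-joint arm with a two-finger parallel gripper is mounted at the origin on a cart in front of the work surface, level with it; the furniture and walls round the work are solid. World frame = base frame: x ahead of the robot, y to its left, z up, the work surface at z = 0. Lengths are in m, angles in rad, forces in N, time in s.
With the tool pointing down it reaches from about 0.25 to 0.85 m from the base axis. Payload 12.5 kg.
Tool frame: the origin (TCP) lies midway between the tips of the shut fingers; the grasp point (between the pads) lies manip.grasp_offset behind it (manip.grasp_offset is the distance from the TCP to the grasp point, in m); z points along the fingers, y is the direction in which the jaws open and shut (so a half turn about z gives the same grasp; the last joint's range is limited). The gripper opens to 93 mm and grips with 3 to 60 N. Pads are 15 mm wide; open, the fingers measure 128 mm over their backs; the gripper's body (75 mm by 188 mm) begins 65 mm behind the grasp point.
Start: joints at [1.196, 0.351, 1.652, -0, 1.139, -0.085], TCP at [0.157, 0.527, 0.219] pointing down, gripper open.
Joint ranges: [-2.75, 2.75], [-0.79, 2.1], [0.01, 2.65], [-1.57, 4.71], [0.07, 3.14], [-2.87, 2.87]. Speed limits (rad/s): [2.22, 2.22, 2.79, 3.14, 3.14, 3.14].

### API

Orientations are given as a rotation vector (axis times angle).
In Python, from plant import manip gives the robot as it stands.
- The arm moves only by the shell command python3 -m handwheel 'ROWS' [OPENING]. ROWS is text: rows parted by semicolons, each of 4 numbers parted by spaces: the shift along the tool's x, y, z in m, then the turn about the tool's z in rad. In form: dx dy dz yaw; .... A call has 1 to 10 rows; each row shifts and turns the pose as measured when the row begins, along the tool's axes as they then stand; what a row does not reach is not made up. A row lasts 1/10 s, in which the tool goes at most 50 mm and 8.59 degrees, less where a joint would pass 70% of its speed; a pose out of reach is approached as far as the arm can. A call is refused whole if a number of a shift passes 0.05 or a number of a turn 0.15, either way. A call with a gripper value outside its range is refused whole. OPENING is the opening, from 0 (shut) to 1 (fully open), set as the call begins (- or left out, the last holds). The fingers move at their own pace and stop on an object; the grip force is fixed at half the most. Time passes only in rows, so rows that do not move let the fingers close. It gives the time, the measured TCP pose, the force and the opening at its end, in the units of the state.
- manip.state(): the state, without advancing time (a new reading comes with each control period).
- manip.grab_frame(name): name is "side" or "top" or "wrist"; returns the picture (420x560x3 uint8, red, green, blue); there is no depth.
- manip.camera_info(name): a dict with "fx", "fy", "cx", "cy" (pixels), "dist_coeffs" ([k1, k2, p1, p2, k3] as OpenCV has them; the pictures are not rectified), "T" (4x4, takes a point from camera to world coordinates); the wrist camera has in their place "mount" (4x4, takes a point from camera to tool coordinates, whose origin is the TCP and whose axes are the flange's). Camera axes: x right, y down, z forward; pixel columns grow to the right and rows downward; lengths in m; the calibration is good to about 2 mm. A picture is of the moment at which its call begins: read the wrist's pose just before it. camera_info takes no time and is no camera call.
- manip.hand_in(): hands the job in, once; it reports no verdict.
The state is a dict: "t": time; "joints": joint angles; "qd": joint speeds; "joint_torque": joint torques, N m; "eef_pos": TCP position; "tool_rot": TCP orientation; "contact_force": force on the tool from outside, world axes, zero at the start; "ft_torque": the same for the moment, N m; "finger_gap": opening from 0.0 (shut) to 1.0 (fully open).
Only numpy, scipy, OpenCV 4.12 (cv2) and the standard library are available. Lean on these libraries where they do the work, as an engineer would, in place of code of your own. Each camera call takes 0.05 s, during which the arm holds its last target.

### The job

Open the grey lockbox by its combination: with the brass knob turn the dial left (anticlockwise from above) until the red mark meets the white pointer for the second time, then right, past the blue band, until yellow meets the pointer, then slowly left again until, somewhere in the blue band, you feel the lock catch and the dial stop, pushing gently and never forcing it (about 15 N at most). Then let go of the knob and pull the drawer well open, without disturbing the loose tools around.

Things in the scene. Friction and masses are not known exactly. Their poses are not given: they have to be found in the camera images.
- lockbox: grey metal lockbox, 150 (x) x 260 (y) x 85 high mm, fixed to the table; origin under its centre; -x is its front, +y its left half with the dial on top, -y its right half with the drawer.
- dial_axis (a point): centre of the dial's top face, 95 mm above the table. The dial is a black disc, 100 mm across, flat on the box's top, turning about the vertical without end, at 1 to 5 N at the knob. It picks up two hidden wheels one after the other: after each reversal it turns free for 2.9 rad, then takes one wheel along, and after 2.9 rad more the other too. If a stop is overrun, begin again with the first move.
- dial_turn (a joint): turn of the dial, rad, counted over full turns; grows anticlockwise from above (left); at 0 the knob is straight in front (-x of the box) of the axis. The pointer meets: red at 1.309 and, the second time, 7.592; then yellow at 3.403; then the blue band from 4.27 to 5.68. Starts between -0.8 and 0.8. Stops on red and yellow are good within 0.2 rad.
- dial_knob (a point): middle of the brass spinner knob's height, 119 mm above the table: an upright round post, diameter 16 mm, 42 mm tall (from 98 to 139 mm above the table), 36 mm from the dial's axis; it spins freely about itself, so it can be gripped from above and carried round the circle without turning the hand.
- red_mark (a point): centre of the red bar (18 x 7 mm) on the dial's face, 37 mm from the axis.
- yellow_mark (a point): centre of the yellow bar on the dial's face, 37 mm from the axis.
- index_mark (a point): white pointer (12 x 5 mm) fixed on the box's top in front of the dial, 62 mm from the axis on its -x side.
- drawer_slide (a joint): how far the drawer is out, m: 0 shut, 0.075 fully out; it slides towards the box's front (-x of the box), takes about 2 N, and is held shut by the bolt.
- drawer_pull (a point): middle of the drawer's pull: an upright brass post, diameter 14 mm, 42 mm tall (46 to 88 mm above the table), 34 mm in front of the drawer's face, on a stem at 58 mm height; can be gripped from above across the box's y.
- thumb_plane: small boxwood plane, 25 x 60 x 34 mm, loose bystander; origin under its centre.
- small_mallet: wooden mallet, 187 x 72 x 38 mm, loose bystander; origin under its centre.
- spool_clamp: wooden spool clamp standing upright, 32 x 32 x 116 mm, loose bystander; origin under its centre.
- dial: the black dial disc, 100 mm across, with knob, marks and spindle; origin on its axis, 87 mm above the table. From its x axis, seen from above, the knob lies at 180 deg, red at +105, yellow at -15, the middle of the blue band at -105. Once the lock has caught, pushing the knob with more than 15 N either way damages it.
- drawer: the drawer, 132 x 106 x 56 mm, wood with a grey front; origin on the table plane, under its middle when shut. Pulling it with more than 25 N while locked damages the lock.
- latch: steel cover plate, 46 x 14 x 3 mm, on the box's top between dial and drawer; origin the same as the lockbox's. Below it, hidden, a sprung bolt holds the drawer; it drops into the dial's gate by itself when the combination is right, which frees the drawer and stops the dial hard, with 3 mm of play at the knob. Where in the blue band it catches differs each time; it can only be felt.
- blue_band (a point): middle of the blue band on the dial's face, 41 mm from the axis; the band runs 40 degrees to either side of it.

How it is judged:
By the outcome, as a careful person would: the job done as asked, in the order asked, and still so for the second after the job is handed in, with the robot touching nothing.
It also fails if it takes over 72 s, if anything falls off the work surface, if the arm or the gripper's body presses on something with over 40 N, if the wrist force passes 120 N, or if a joint passes its speed limit or range.

## Working session

There is one attempt and no reset: what is moved stays moved. The work goes in short steps, Python scripts to look and compute and a shell command to move; the robot and the scene stay as the last step left them, time stands still between calls to the robot, and variables do not carry over. Pictures are saved under pics/ and viewed, and the job is handed in when it is done.

```bash
ls; mkdir -p pics; python3 - <<'E'
from plant import manip
import cv2
print(manip.state()); print(manip.grasp_offset)
for n in("top","side","wrist"):
    print(n,manip.camera_info(n))
    cv2.imwrite(f"pics/{n}0.png",manip.grab_frame(n)[:,:,::-1])
E
```

```text
pics
{'t': 0.0, 'joints': array([ 1.19639365e+00,  3.51267887e-01,  1.65240303e+00, -2.30688233e-05,
        1.13908026e+00, -8.45919147e-02]), 'qd': array([-0.00157661, -0.00029193,  0.0011811 , -0.00033159,  0.00010346,
        0.00083647]), 'joint_torque': array([-1.46639006e-03, -4.97318530e+01, -2.85250032e+01,  6.98487950e-02,
        2.56459170e-02, -1.26607160e-04]), 'eef_pos': array([0.15702922, 0.52676135, 0.21809209]), 'tool_rot': array([-4.53592009e-01, -3.10842851e+00,  1.77943234e-03]), 'contact_force': array([-0.14523278,  0.76566529, -0.20582283]), 'ft_torque': array([-0.00900843,  0.01922247,  0.00728367]), 'finger_gap': 1.000997807251958}
0.0188
top {'fx': 470.0816506102617, 'fy': 470.0816506102617, 'cx': 290.5017001593623, 'cy': 211.64295886509777, 'dist_coeffs': array([0.02038593, 0.        , 0.        , 0.        , 0.        ]), 'T': array([[ 0.01214935, -0.98531305,  0.17032493,  0.31624376],
       [-0.99977146, -0.01496649, -0.01526554,  0.01510775],
       [ 0.0175905 , -0.17010054, -0.9852697 ,  1.5622041 ],
       [ 0.        ,  0.        ,  0.        ,  1.
[... 298 characters left out ...]
7421,  0.79958669, -0.82708852],
       [-0.02145392, -0.84605621, -0.53266183,  0.63435217],
       [ 0.        ,  0.        ,  0.        ,  1.        ]])}
wrist {'fx': 344.5683663159279, 'fy': 344.5683663159279, 'cx': 286.31659494456363, 'cy': 210.25685012885353, 'dist_coeffs': array([0.00312706, 0.        , 0.        , 0.        , 0.        ]), 'mount': array([[-7.98503300e-05, -9.68233806e-01, -2.50046576e-01,
         6.91537614e-02],
       [ 9.99999797e-01, -2.35339922e-04,  5.91944736e-04,
         1.09181483e-03],
       [-6.31986846e-04, -2.50046478e-01,  9.68233629e-01,
        -1.65789741e-01],
       [ 0.00000000e+00,  0.00000000e+00,  0.00000000e+00,
         1.00000000e+00]])}
```

View pics/top0.png

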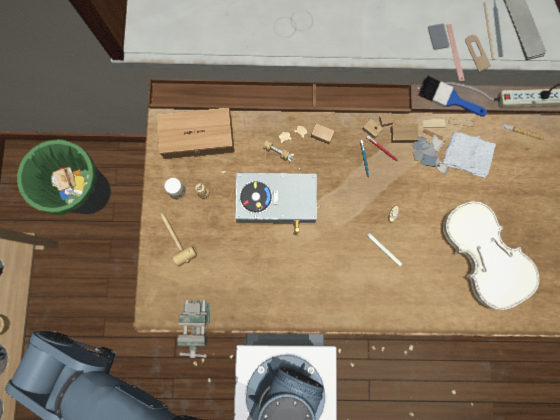

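View pics/side0.png

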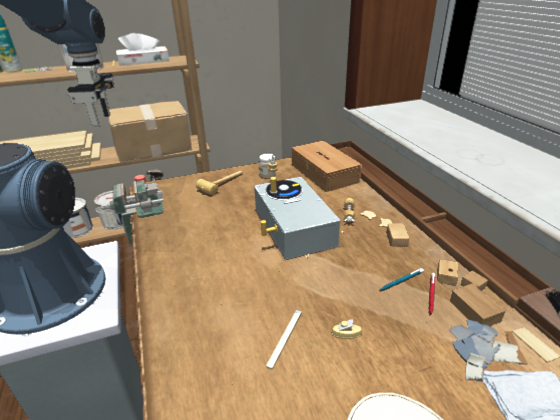

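```bash
python3 - <<'E'
import cv2
im=cv2.imread('pics/top0.png')
# crop later positions; enlarge center
c=im[110:310,180:420]
cv2.imwrite('pics/top0c.png',cv2.resize(c,None,fx=3,fy=3,interpolation=cv2.INTER_CUBIC))
E
```

```text
(no output)
```

The top view shows the lockbox at px (236–316, 173–222) with the dial at about (256,197) and the pull at (297,228). The mallet, at (178,245), is well clear to the left. Next I'll enlarge it.

```bash
python3 - <<'E'
import cv2
im=cv2.imread('pics/top0.png')
cv2.imwrite('pics/top0d.png',cv2.resize(im[160:245,225:330],None,fx=7,fy=7,interpolation=cv2.INTER_CUBIC))
im=cv2.imread('pics/side0.png')
cv2.imwrite('pics/side0d.png',cv2.resize(im[150:260,240:350],None,fx=5,fy=5,interpolation=cv2.INTER_CUBIC))
E
```

```text
(no output)
```

View pics/top0d.png

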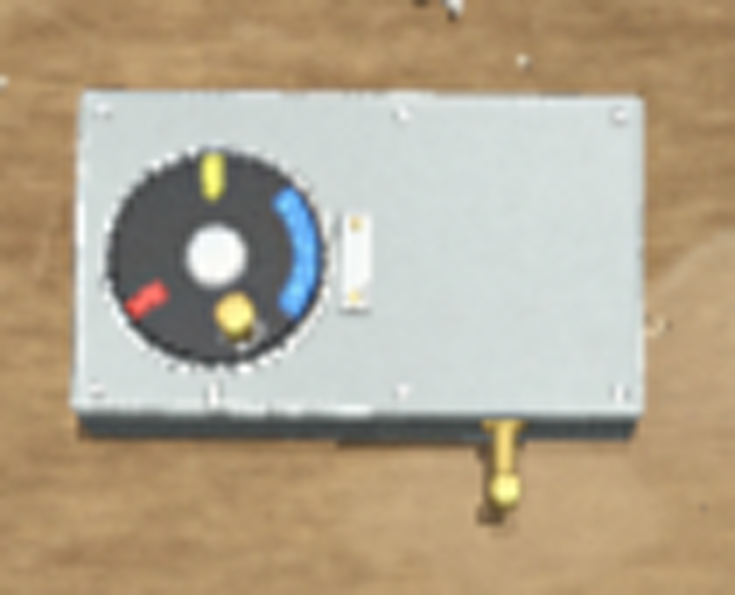

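View pics/side0d.png

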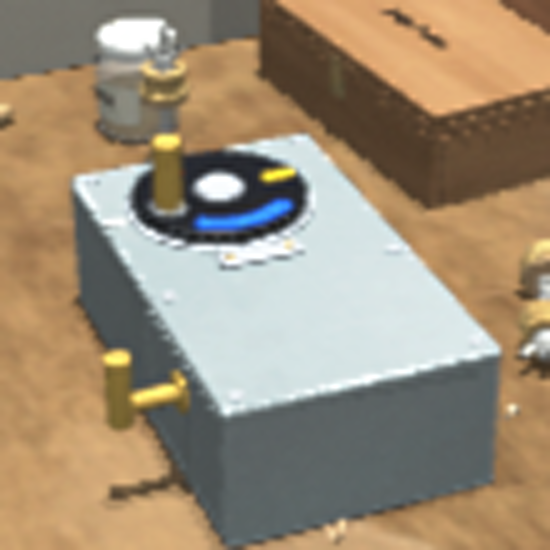

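View pics/wrist0.png

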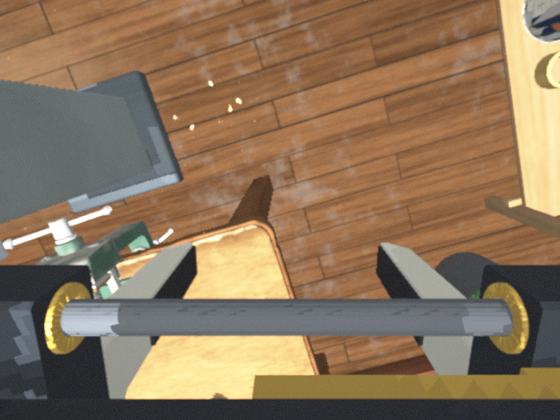

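The enlarged crop shows the axis at about (215,255), the knob top at (235,315), yellow at (213,176), red at (146,300), the pull top at (505,488), the pointer at (213,393) and the box top corners. Now I'll compute positions from these.

```bash
cat > h.py <<'E'
import numpy as np, cv2
from plant import manip
from scipy.spatial.transform import Rotation as R
def ray(name,px,z,T=None):
    c=manip.camera_info(name); K=np.array([[c['fx'],0,c['cx']],[0,c['fy'],c['cy']],[0,0,1]])
    if T is None:
        T=c.get('T')
    p=cv2.undistortPoints(np.array([[px]],float),K,np.array(c['dist_coeffs'])).ravel()
    d=T[:3,:3]@np.array([p[0],p[1],1]); o=T[:3,3]
    return o+d*(z-o[2])/d[2]
def wristT(s):
    T=np.eye(4);T[:3,:3]=R.from_rotvec(s['tool_rot']).as_matrix();T[:3,3]=s['eef_pos']
    return T@manip.camera_info('wrist')['mount']
E
python3 - <<'E'
from h import *
f=lambda u,v:((u+.5)/7-.5+225,(v+.5)/7-.5+160)
for n,u,v,z in [('c1',82,92,.085),('c2',643,97,.085),('c3',643,415,.085),('c4',73,410,.085),('axis',215,255,.095),('disc',216,258,.095),('knob',235,313,.139),('yel',213,176,.095),('red',146,300,.095),('pull',505,486,.088),('ptr',213,395,.086)]:
    print(n,ray('top',f(u,v),z).round(4))
g=lambda u,v:((u+.5)/5-.5+240,(v+.5)/5-.5+150)
for n,u,v,z in [('axis',219,186,.095),('knob',167,142,.139),('pull',117,356,.088)]:
    print('side',n,ray('side',g(u,v),z).round(4))
s=manip.state();print(R.from_rotvec(s['tool_rot']).as_matrix().round(4))
E
```

```text
c1 [0.6964 0.1688 0.085 ]
c2 [ 0.6984 -0.0902  0.085 ]
c3 [ 0.5496 -0.0906  0.085 ]
c4 [0.548  0.1681 0.085 ]
axis [0.6187 0.105  0.095 ]
disc [0.6173 0.1045 0.095 ]
knob [0.5837 0.0929 0.139 ]
yel [0.6554 0.1069 0.095 ]
red [0.5974 0.1357 0.095 ]
pull [ 0.5157 -0.0281  0.088 ]
ptr [0.5557 0.1049 0.086 ]
side axis [0.6201 0.105  0.095 ]
side knob [0.5842 0.0864 0.139 ]
side pull [ 0.5164 -0.03    0.088 ]
[[-9.583e-01  2.858e-01 -3.000e-04]
 [ 2.858e-01  9.583e-01 -8.000e-04]
 [ 1.000e-04 -9.000e-04 -1.000e+00]]
```

Axis ≈ (0.619, 0.105) and dial turn ≈ 0.33 rad, with knob, yellow and red agreeing. First I align the tool with the world (tool x = −X, y = +Y), then approach.

```bash
python3 -m handwheel '0 0 0 -0.145;0 0 0 -0.145;-0.034 -0.034 0 0;-0.034 -0.034 0 0;-0.034 -0.034 0 0;-0.034 -0.034 0 0;-0.034 -0.034 0 0;-0.034 -0.034 0 0;-0.034 -0.034 0 0;-0.034 -0.034 0 0' 1; python3 -c "
from h import *
s=manip.state();print(s['joints'].round(3));print(R.from_rotvec(s['tool_rot']).as_matrix().round(3))"
```

```text
t: 1.15
eef_pos: [0.4379, 0.2511, 0.2168]
tool_rot: [0.034, -3.14, 0.003]
contact_force: [0.1, 0.3, -0.9]
finger_gap: 1.0
[ 4.290e-01  2.720e-01  1.767e+00 -1.000e-03  1.105e+00 -1.163e+00]
[[-1.    -0.022 -0.002]
 [-0.022  1.    -0.002]
 [ 0.002 -0.002 -1.   ]]
```

```bash
python3 -m handwheel '-0.03 -0.035 0 0.02;-0.03 -0.035 0 0;-0.02 -0.035 0 0;-0.01 -0.035 0 0;0 -0.01 0 0;0 0 0 0;0 0 0 0'; python3 - <<'E'
from h import *
s=manip.state();print(s['eef_pos'],R.from_rotvec(s['tool_rot']).as_matrix().round(3))
cv2.imwrite('pics/w1.png',manip.grab_frame('wrist')[:,:,::-1])
E
```

```text
t: 1.85
eef_pos: [0.534, 0.0912, 0.2155]
tool_rot: [-0.009, -3.139, 0.003]
contact_force: [0.0, -0.5, -0.0]
finger_gap: 0.998
[0.53404548 0.0912473  0.21547228] [[-1.     0.006 -0.003]
 [ 0.006  1.    -0.002]
 [ 0.003 -0.002 -1.   ]]
```

View pics/w1.png

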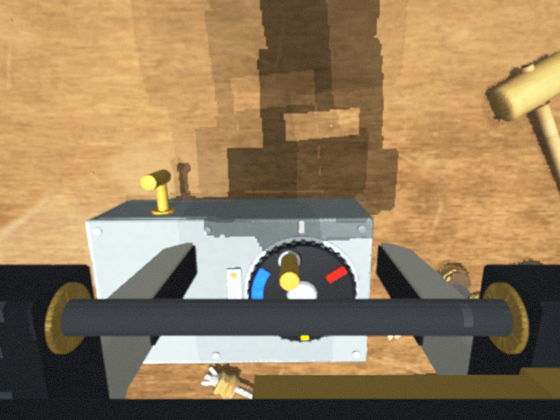

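Wrist view: knob top centre about (290,281), dial hub about (301,292), red (337,275), pull top (151,181), pointer (302,227). Nothing is in the way.

```bash
python3 - <<'E'
from h import *
s=manip.state();T=wristT(s)
for n,px,z in [('knob',(290,281),.139),('hub',(301,292),.095),('dialL',(246,295),.095),('dialR',(357,295),.095),('front',(302,240),.095),('ptr',(302,227),.086),('red',(337,275),.095),('pull',(151,181),.088)]:
    print(n,ray('wrist',px,z,T).round(4))
E
```

```text
knob [0.5835 0.0952 0.139 ]
hub [0.6158 0.1055 0.095 ]
dialL [0.6186 0.0552 0.095 ]
dialR [0.6191 0.1568 0.095 ]
front [0.5657 0.1061 0.095 ]
ptr [0.5566 0.1065 0.086 ]
red [0.5992 0.1379 0.095 ]
pull [ 0.514  -0.0238  0.088 ]
```

```bash
python3 -m handwheel '-0.04 0.002 0 0;-0.01 0.001 0 0;0 0 0 0;0 0 0 0' 0.45
```

```text
t: 2.3
eef_pos: [0.5825, 0.0994, 0.2149]
tool_rot: [0.001, -3.136, 0.002]
contact_force: [-0.0, -0.3, 1.2]
finger_gap: 0.704
```

```bash
python3 -m handwheel '-0.0015 -0.005 0 0;0 0 0.04 0;0 0 0.03 0;0 0 0 0;0 0 0 0'
```

```text
t: 2.8
eef_pos: [0.5819, 0.0945, 0.1459]
tool_rot: [0.004, -3.139, 0.002]
contact_force: [0.3, -0.2, -0.0]
finger_gap: 0.454
```

```bash
python3 -m handwheel '-0.002 0 0.02 0;0 0 0.016 0;0 0 0 0;0 0 0 0'; python3 - <<'E'
from h import *
cv2.imwrite('pics/w2.png',manip.grab_frame('wrist')[:,:,::-1])
E
```

```text
t: 3.2
eef_pos: [0.5864, 0.0945, 0.1163]
tool_rot: [-0.004, 3.136, -0.001]
contact_force: [0.7, 0.1, 1.3]
finger_gap: 0.453
```

View pics/w2.png

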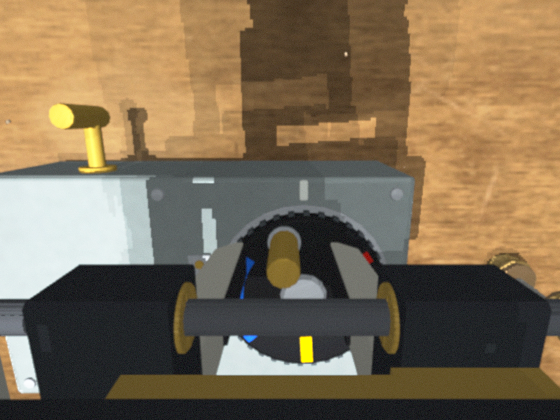

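The knob's base is at (284,237) and its top at (284,268), between the jaws. I lower slightly and close.

```bash
python3 -m handwheel '0.002 0 0.007 0;0 0 0 0;0 0 0 0;0 0 0 0;0 0 0 0;0 0 0 0' 0
```

```text
t: 3.85
eef_pos: [0.5852, 0.0945, 0.1115]
tool_rot: [-0.004, 3.133, -0.001]
contact_force: [-0.3, 0.7, -1.2]
finger_gap: 0.163
```

```bash
python3 -m handwheel '0 0 0 0;0 0 0 0'; python3 - <<'E'
from h import *
cv2.imwrite('pics/w3.png',manip.grab_frame('wrist')[:,:,::-1])
E
```

```text
t: 4.05
eef_pos: [0.5852, 0.0945, 0.1115]
tool_rot: [-0.005, 3.133, -0.001]
contact_force: [0.0, 0.0, -0.3]
finger_gap: 0.163
```

View pics/w3.png

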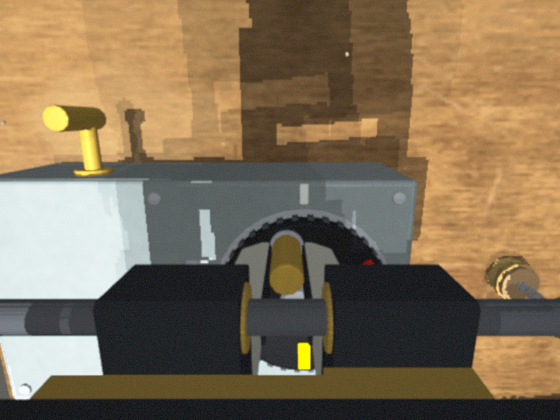

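```bash
cat > plan.py <<'E'
import sys
from h import *
# usage: plan.py C_x C_y step n [prev turn estimate]
cx,cy,st,n=map(float,sys.argv[1:5]); n=int(n)
prev=float(sys.argv[5])
s=manip.state(); p=s['eef_pos']-np.array([cx,cy,0])
th=np.arctan2(-p[1],-p[0]); th+=2*np.pi*round((prev-th)/(2*np.pi))
M=R.from_rotvec(s['tool_rot']).as_matrix()
print('turn %.3f radius %.4f z %.4f yaw_err %.3f F'%(th,np.hypot(*p[:2]),s['eef_pos'][2],np.arctan2(-M[1,0],-M[0,0])),s['contact_force'].round(1),'t',round(s['t'],2),s['finger_gap'].round(3))
q=s['eef_pos'].copy()
for i in range(1,n+1):
    a=th+st*i; t=np.array([cx-.036*np.cos(a),cy-.036*np.sin(a),q[2]])
    d=M.T@(t-q); q=t
    print('%.4f %.4f 0 0'%(d[0],d[1]),end=';')
print()
E
python3 plan.py .619 .106 0.2 5 0.33
```

```text
Traceback (most recent call last):
  File "plan.py", line 9, in <module>
    print('turn %.3f radius %.4f z %.4f yaw_err %.3f F'%(th,np.hypot(*p[:2]),s['eef_pos'][2],np.arctan2(-M[1,0],-M[0,0])),s['contact_force'].round(1),'t',round(s['t'],2),s['finger_gap'].round(3))
                                                                                                                                                                          ^^^^^^^^^^^^^^^^^^^^^
AttributeError: 'float' object has no attribute 'round'
```

```bash
sed -i "s/s\['finger_gap'\].round(3)/round(s['finger_gap'],3)/" plan.py
python3 plan.py .619 .106 0.2 5 0.33
```

```text
turn 0.327 radius 0.0357 z 0.1115 yaw_err 0.003 F [-0.5  0.3 -0.1] t 4.1 0.166
-0.0027 -0.0066 0 0;-0.0042 -0.0058 0 0;-0.0053 -0.0049 0 0;-0.0061 -0.0037 0 0;-0.0068 -0.0024 0 0;
```

```bash
python3 -m handwheel '-0.003 -0.0065 0 0;-0.004 -0.006 0 0;-0.005 -0.005 0 0;-0.006 -0.004 0 0;-0.007 -0.0025 0 0'; python3 plan.py .619 .106 0.25 6 1.2
```

```text
t: 4.6
eef_pos: [0.6112, 0.0694, 0.1114]
tool_rot: [-0.004, 3.134, 0.002]
contact_force: [-1.1, 6.2, -1.4]
finger_gap: 0.162
turn 1.362 radius 0.0374 z 0.1114 yaw_err 0.003 F [-1.1  6.2 -1.4] t 4.6 0.162
-0.0092 0.0006 0 0;-0.0089 0.0015 0 0;-0.0082 0.0036 0 0;-0.0071 0.0055 0 0;-0.0055 0.0071 0 0;-0.0036 0.0082 0 0;
```

```bash
python3 -m handwheel '-0.009 0.0005 0 0;-0.009 0.002 0 0;-0.008 0.004 0 0;-0.007 0.0055 0 0;-0.0055 0.007 0 0;-0.0035 0.008 0 0'; python3 plan.py .619 .106 0.25 7 2.8
```

```text
t: 5.2
eef_pos: [0.655, 0.0959, 0.1112]
tool_rot: [0.003, -3.141, 0.003]
contact_force: [-11.1, -5.6, 5.9]
finger_gap: 0.165
turn 2.870 radius 0.0374 z 0.1112 yaw_err 0.002 F [-11.1  -5.6   5.9] t 5.2 0.165
0.0000 0.0093 0 0;0.0009 0.0089 0 0;0.0031 0.0084 0 0;0.0051 0.0074 0 0;0.0068 0.0059 0 0;0.0080 0.0041 0 0;0.0088 0.0020 0 0;
```

```bash
python3 -m handwheel '0.002 0.009 0 0;0.0015 0.009 0 0;0.003 0.0085 0 0;0.005 0.0075 0 0;0.007 0.006 0 0;0.008 0.004 0 0;0.009 0.002 0 0'; python3 plan.py .618 .106 0.25 8 4.7
```

```text
t: 5.9
eef_pos: [0.6275, 0.1397, 0.1115]
tool_rot: [-0.007, 3.127, -0.022]
contact_force: [8.6, -2.2, -6.3]
finger_gap: 0.166
turn 4.437 radius 0.0351 z 0.1115 yaw_err 0.005 F [ 8.6 -2.2 -6.3] t 5.9 0.166
0.0086 0.0023 0 0;0.0089 -0.0009 0 0;0.0084 -0.0030 0 0;0.0074 -0.0050 0 0;0.0060 -0.0067 0 0;0.0041 -0.0080 0 0;0.0020 -0.0087 0 0;-0.0002 -0.0090 0 0;
```

```bash
python3 -m handwheel '0.0085 0.0015 0 0;0.009 -0.001 0 0;0.0085 -0.003 0 0;0.0075 -0.005 0 0;0.006 -0.007 0 0;0.004 -0.008 0 0;0.002 -0.0085 0 0'; python3 plan.py .618 .106 0.2 8 6.1
```

```text
t: 6.6
eef_pos: [0.5869, 0.1179, 0.1114]
tool_rot: [-0.01, 3.115, -0.006]
contact_force: [-10.6, 12.3, 5.8]
finger_gap: 0.169
turn 5.918 radius 0.0333 z 0.1114 yaw_err 0.006 F [-10.6  12.3   5.8] t 6.6 0.169
0.0044 -0.0060 0 0;0.0005 -0.0072 0 0;-0.0009 -0.0071 0 0;-0.0023 -0.0068 0 0;-0.0036 -0.0062 0 0;-0.0048 -0.0054 0 0;-0.0058 -0.0043 0 0;-0.0065 -0.0031 0 0;
```

```bash
python3 plan.py .6193 .105 0.2 8 6.1
```

```text
turn 5.904 radius 0.0349 z 0.1114 yaw_err 0.006 F [-10.6  12.3   5.8] t 6.6 0.169
0.0030 -0.0065 0 0;0.0006 -0.0072 0 0;-0.0008 -0.0071 0 0;-0.0022 -0.0068 0 0;-0.0035 -0.0063 0 0;-0.0047 -0.0054 0 0;-0.0057 -0.0044 0 0;-0.0065 -0.0032 0 0;
```

```bash
python3 -m handwheel '0.003 -0.0065 0 0;0.0005 -0.007 0 0;-0.001 -0.007 0 0;-0.002 -0.007 0 0;-0.0035 -0.0065 0 0;-0.0045 -0.0055 0 0'; python3 plan.py .6193 .105 0.1 6 7.1
```

```text
t: 7.2
eef_pos: [0.5899, 0.0852, 0.1113]
tool_rot: [-0.016, 3.13, 0.004]
contact_force: [-15.0, -1.0, 9.3]
finger_gap: 0.162
turn 6.876 radius 0.0355 z 0.1113 yaw_err 0.010 F [-15.   -1.    9.3] t 7.2 0.162
-0.0017 -0.0032 0 0;-0.0024 -0.0027 0 0;-0.0027 -0.0024 0 0;-0.0029 -0.0021 0 0;-0.0031 -0.0018 0 0;-0.0033 -0.0015 0 0;
```

```bash
python3 -m handwheel '-0.003 -0.0045 0 0;-0.004 -0.004 0 0;-0.0045 -0.003 0 0;-0.005 -0.002 0 0;0 0 0 0;0 0 0 0'; python3 plan.py .6193 .105 0.1 6 7.4; python3 - <<'E'
from h import *
cv2.imwrite('pics/w4.png',manip.grab_frame('wrist')[:,:,::-1])
E
```

```text
t: 7.8
eef_pos: [0.6044, 0.0721, 0.1115]
tool_rot: [0.021, -3.141, 0.003]
contact_force: [-4.5, -2.7, -0.1]
finger_gap: 0.165
turn 7.429 radius 0.0361 z 0.1115 yaw_err 0.014 F [-4.5 -2.7 -0.1] t 7.8 0.165
-0.0034 -0.0013 0 0;-0.0034 -0.0010 0 0;-0.0035 -0.0007 0 0;-0.0036 -0.0003 0 0;-0.0036 0.0000 0 0;-0.0036 0.0004 0 0;
```

View pics/w4.png

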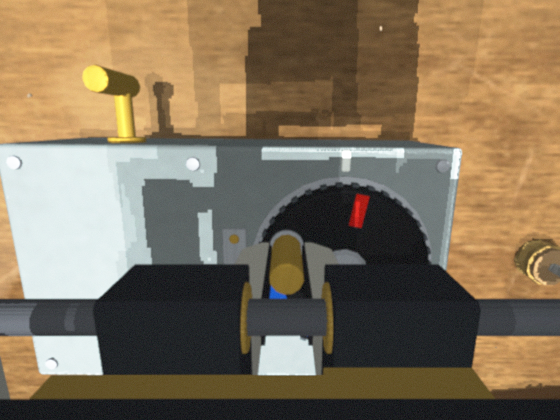

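Red at (359,211), pointer at (347,160), hub at about (347,258). Red still needs a bit more left turn.

```bash
python3 - <<'E'
from h import *
T=wristT(manip.state())
P={n:ray('wrist',px,z,T) for n,px,z in [('ptr',(347,160),.086),('r1',(362,196),.095),('r2',(355,226),.095),('red',(359,211),.095),('kbase',(286,240),.098),('ktop',(286,280),.139)]}
for k,v in P.items(): print(k,v.round(4))
for a in((.6175,.1055),(.6187,.105),):
  d=P['red'][:2]-a; print('turn',2*np.pi+np.pi+np.arctan2(-d[1],-d[0])-1.8326-np.pi+np.pi, np.hypot(*d))
d=P['r1']-P['r2'];print(np.arctan2(d[1],-d[0]))
E
```

```text
ptr [0.5559 0.1062 0.086 ]
r1 [0.5742 0.1138 0.095 ]
r2 [0.5912 0.1111 0.095 ]
red [0.5826 0.1127 0.095 ]
kbase [0.5988 0.0731 0.098 ]
ktop [0.6029 0.0732 0.139 ]
turn 7.387727831611017 0.0356784445025019
turn 7.381072481778564 0.03695578466596646
0.15833863477272442
```

```bash
python3 -m handwheel '-0.0035 -0.001 0 0;-0.003 -0.0005 0 0;0 0 0 0;0 0 0 0'; python3 plan.py .6193 .105 -0.2 8 7.5; python3 - <<'E'
from h import *
cv2.imwrite('pics/w5.png',manip.grab_frame('wrist')[:,:,::-1])
E
```

```text
t: 8.25
eef_pos: [0.6102, 0.07, 0.1114]
tool_rot: [0.024, -3.135, 0.009]
contact_force: [-4.8, -2.7, 2.4]
finger_gap: 0.165
turn 7.599 radius 0.0362 z 0.1114 yaw_err 0.016 F [-4.8 -2.7  2.4] t 8.25 0.165
0.0067 0.0028 0 0;0.0061 0.0039 0 0;0.0052 0.0050 0 0;0.0041 0.0059 0 0;0.0028 0.0066 0 0;0.0014 0.0070 0 0;0.0000 0.0072 0 0;-0.0014 0.0070 0 0;
```

View pics/w5.png

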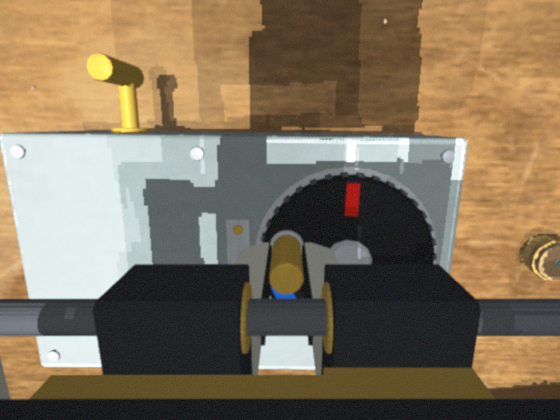

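Red (352,199) is in line with the pointer (351,152), so turn ≈ 7.59. Now right, 4.19 rad.

```bash
python3 -m handwheel '0.007 0.003 0 0.01;0.006 0.004 0 0;0.005 0.005 0 0;0.004 0.006 0 0;0.003 0.0065 0 0;0.0015 0.007 0 0;0 0.007 0 0'; python3 plan.py .6193 .105 -0.2 9 6.3
```

```text
t: 9.0
eef_pos: [0.5838, 0.1068, 0.1115]
tool_rot: [0.01, -3.133, 0.023]
contact_force: [-4.0, -2.8, 1.5]
finger_gap: 0.162
turn 6.233 radius 0.0355 z 0.1115 yaw_err 0.006 F [-4.  -2.8  1.5] t 9.0 0.162
-0.0006 0.0071 0 0;-0.0025 0.0067 0 0;-0.0038 0.0061 0 0;-0.0049 0.0052 0 0;-0.0059 0.0041 0 0;-0.0066 0.0029 0 0;-0.0070 0.0015 0 0;-0.0072 0.0001 0 0;-0.0071 -0.0013 0 0;
```

```bash
python3 -m handwheel '-0.0005 0.007 0 0;-0.0025 0.0065 0 0;-0.004 0.006 0 0;-0.005 0.005 0 0;-0.006 0.004 0 0;-0.0065 0.003 0 0;-0.007 0.0015 0 0;-0.007 0 0 0'; python3 plan.py .6193 .105 -0.2 9 4.6
```

```text
t: 9.8
eef_pos: [0.627, 0.1403, 0.1112]
tool_rot: [0.013, -3.136, 0.034]
contact_force: [-8.9, -10.5, 4.4]
finger_gap: 0.164
turn 4.498 radius 0.0361 z 0.1112 yaw_err 0.008 F [ -8.9 -10.5   4.4] t 9.8 0.164
-0.0068 -0.0024 0 0;-0.0062 -0.0036 0 0;-0.0054 -0.0048 0 0;-0.0043 -0.0057 0 0;-0.0031 -0.0065 0 0;-0.0018 -0.0070 0 0;-0.0003 -0.0072 0 0;0.0011 -0.0071 0 0;0.0025 -0.0067 0 0;
```

Remaining 1.1 rad; I'll do most of it, then look.

```bash
python3 -m handwheel '-0.007 -0.0025 0 0;-0.006 -0.0035 0 0;-0.0055 -0.005 0 0;-0.0035 -0.005 0 0;0 0 0 0;0 0 0 0'; python3 plan.py .6193 .105 -0.1 3 3.6; python3 - <<'E'
from h import *
cv2.imwrite('pics/w6.png',manip.grab_frame('wrist')[:,:,::-1])
cv2.imwrite('pics/s6.png',manip.grab_frame('side')[150:260,240:350,::-1].repeat(5,0).repeat(5,1))
E
```

```text
t: 10.4
eef_pos: [0.6486, 0.1263, 0.1113]
tool_rot: [0.011, -3.125, 0.03]
contact_force: [-3.7, -3.2, 2.3]
finger_gap: 0.164
turn 3.770 radius 0.0362 z 0.1113 yaw_err 0.007 F [-3.7 -3.2  2.3] t 10.4 0.164
-0.0018 -0.0032 0 0;-0.0016 -0.0032 0 0;-0.0013 -0.0034 0 0;
```

View pics/w6.png

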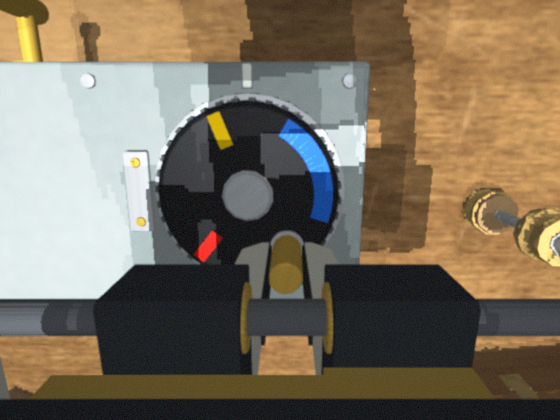

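View pics/s6.png

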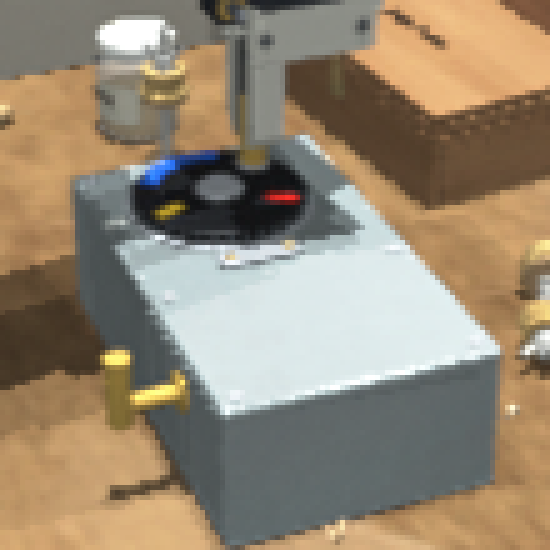

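The yellow bar (220,130) is about 0.38 rad short of the pointer (248,75), with the hub at (248,195). That agrees with the TCP reading of 3.77, so 0.37 rad remain.

```bash
python3 -m handwheel '-0.002 -0.0045 0 0;-0.0015 -0.0045 0 0;-0.0005 -0.0035 0 0;0 0 0 0;0 0 0 0'; python3 plan.py .6193 .105 0.15 6 3.4; python3 - <<'E'
from h import *
cv2.imwrite('pics/w7.png',manip.grab_frame('wrist')[:,:,::-1])
E
```

```text
t: 11.0
eef_pos: [0.6539, 0.1161, 0.1114]
tool_rot: [0.012, -3.127, 0.024]
contact_force: [-3.8, 0.4, 0.9]
finger_gap: 0.166
turn 3.452 radius 0.0363 z 0.1114 yaw_err 0.007 F [-3.8  0.4  0.9] t 11.0 0.166
0.0023 0.0049 0 0;0.0027 0.0047 0 0;0.0034 0.0042 0 0;0.0040 0.0036 0 0;0.0045 0.0030 0 0;0.0049 0.0023 0 0;
```

View pics/w7.png

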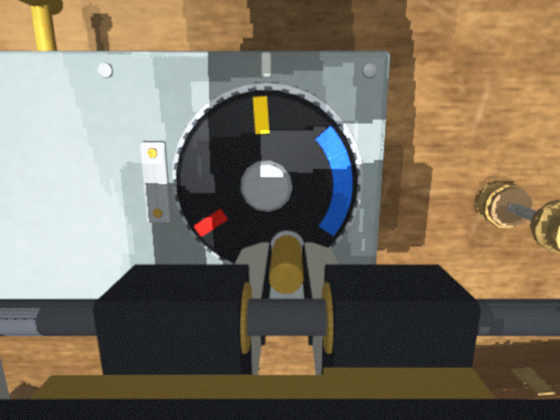

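Yellow (261,114) vs pointer (266,66) and hub (266,186): about 0.06 rad left. I'll nudge it 2 mm.

```bash
python3 -m handwheel '-0.0005 -0.002 0 0;0 0 0 0'; python3 plan.py .6193 .105 0.1 6 3.4;  python3 - <<'E'
from h import *
cv2.imwrite('pics/w8.png',manip.grab_frame('wrist')[:,:,::-1])
E
```

```text
t: 11.25
eef_pos: [0.6543, 0.1144, 0.1114]
tool_rot: [0.012, -3.126, 0.023]
contact_force: [-2.0, -1.2, 0.4]
finger_gap: 0.165
turn 3.402 radius 0.0363 z 0.1114 yaw_err 0.007 F [-2.  -1.2  0.4] t 11.25 0.165
0.0013 0.0034 0 0;0.0014 0.0033 0 0;0.0017 0.0032 0 0;0.0020 0.0030 0 0;0.0023 0.0027 0 0;0.0026 0.0025 0 0;
```

View pics/w8.png

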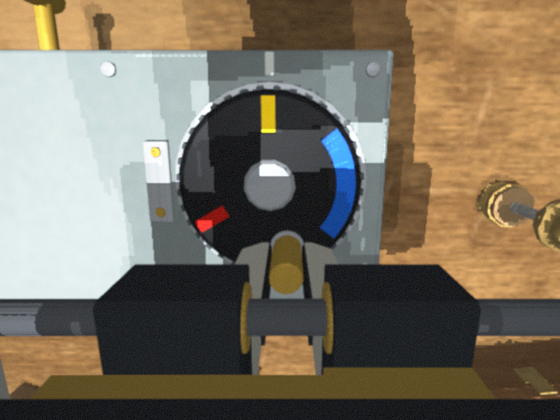

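Yellow (268,114) is on the line from the pointer (269,63) to the hub (269,186). Now left: moderate to about 4.15, then slow.

```bash
python3 -m handwheel '0.0015 0.0034 0 0;0.0015 0.0034 0 0;0.0017 0.0032 0 0;0.002 0.003 0 0;0.0023 0.0027 0 0;0.0026 0.0025 0 0;0 0 0 0'; python3 plan.py .6193 .105 0.05 10 3.9
```

```text
t: 12.0
eef_pos: [0.6435, 0.1317, 0.1115]
tool_rot: [0.012, -3.131, 0.029]
contact_force: [0.3, -2.8, -0.7]
finger_gap: 0.166
turn 3.976 radius 0.0360 z 0.1115 yaw_err 0.007 F [ 0.3 -2.8 -0.7] t 12.0 0.166
0.0013 0.0012 0 0;0.0014 0.0011 0 0;0.0015 0.0010 0 0;0.0015 0.0010 0 0;0.0016 0.0009 0 0;0.0016 0.0008 0 0;0.0016 0.0007 0 0;0.0017 0.0006 0 0;0.0017 0.0006 0 0;0.0017 0.0005 0 0;
```

```bash
python3 -m handwheel '0.0014 0.0012 0 0;0.0014 0.0011 0 0;0.0015 0.001 0 0;0.0015 0.001 0 0;0.0016 0.0009 0 0'; python3 plan.py .6193 .105 0.05 6 4.2
```

```text
t: 12.5
eef_pos: [0.6359, 0.1368, 0.1114]
tool_rot: [0.011, -3.132, 0.03]
contact_force: [3.4, -4.0, -2.2]
finger_gap: 0.163
turn 4.232 radius 0.0359 z 0.1114 yaw_err 0.007 F [ 3.4 -4.  -2.2] t 12.5 0.163
0.0015 0.0009 0 0;0.0016 0.0007 0 0;0.0017 0.0006 0 0;0.0017 0.0006 0 0;0.0017 0.0005 0 0;0.0018 0.0004 0 0;
```

```bash
python3 -m handwheel '0.0015 0.0008 0 0;0.0015 0.0007 0 0;0.0015 0.0006 0 0;0.0015 0.0005 0 0'; python3 plan.py .6193 .105 0.04 6 4.4
```

```text
t: 12.9
eef_pos: [0.6298, 0.1392, 0.1115]
tool_rot: [0.011, -3.133, 0.03]
contact_force: [1.8, -5.0, -1.9]
finger_gap: 0.165
turn 4.413 radius 0.0358 z 0.1115 yaw_err 0.007 F [ 1.8 -5.  -1.9] t 12.9 0.165
0.0013 0.0006 0 0;0.0014 0.0004 0 0;0.0014 0.0003 0 0;0.0014 0.0002 0 0;0.0014 0.0002 0 0;0.0014 0.0001 0 0;
```

```bash
python3 -m handwheel '0.0013 0.0005 0 0;0.0014 0.0004 0 0;0.0014 0.0003 0 0;0.0014 0.0002 0 0'; python3 plan.py .6193 .105 0.04 6 4.5
```

```text
t: 13.3
eef_pos: [0.6246, 0.1403, 0.1115]
tool_rot: [0.011, -3.135, 0.031]
contact_force: [4.8, -3.9, -3.4]
finger_gap: 0.164
turn 4.563 radius 0.0357 z 0.1115 yaw_err 0.007 F [ 4.8 -3.9 -3.4] t 13.3 0.164
0.0014 0.0005 0 0;0.0014 0.0001 0 0;0.0014 0.0001 0 0;0.0014 0.0000 0 0;0.0014 -0.0000 0 0;0.0014 -0.0001 0 0;
```

```bash
python3 -m handwheel '0.0014 0.0003 0 0;0.0014 0.0001 0 0;0.0014 0 0 0;0.0014 0 0 0'; python3 plan.py .6193 .105 0.04 6 4.7
```

```text
t: 13.7
eef_pos: [0.6194, 0.1407, 0.1115]
tool_rot: [0.011, -3.137, 0.031]
contact_force: [3.6, -3.9, -2.9]
finger_gap: 0.168
turn 4.711 radius 0.0357 z 0.1115 yaw_err 0.007 F [ 3.6 -3.9 -2.9] t 13.7 0.168
0.0014 0.0003 0 0;0.0014 -0.0001 0 0;0.0014 -0.0001 0 0;0.0014 -0.0002 0 0;0.0014 -0.0002 0 0;0.0014 -0.0003 0 0;
```

```bash
python3 -m handwheel '0.0014 0 0 0;0.0014 -0.0001 0 0;0.0014 -0.0002 0 0;0.0014 -0.0002 0 0'; python3 plan.py .6193 .105 0.04 6 4.8
```

```text
t: 14.1
eef_pos: [0.6148, 0.1404, 0.1115]
tool_rot: [0.011, -3.141, 0.03]
contact_force: [5.1, -4.1, -3.4]
finger_gap: 0.166
turn 4.839 radius 0.0356 z 0.1115 yaw_err 0.007 F [ 5.1 -4.1 -3.4] t 14.1 0.166
0.0015 0.0001 0 0;0.0014 -0.0003 0 0;0.0014 -0.0003 0 0;0.0014 -0.0004 0 0;0.0014 -0.0004 0 0;0.0014 -0.0005 0 0;
```

```bash
python3 -m handwheel '0.0014 0 0 0;0.0014 -0.0002 0 0;0.0014 -0.0003 0 0'; python3 plan.py .6193 .105 0.04 6 4.9
```

```text
t: 14.4
eef_pos: [0.6113, 0.1397, 0.1115]
tool_rot: [-0.01, 3.139, -0.03]
contact_force: [4.4, -3.8, -3.3]
finger_gap: 0.166
turn 4.939 radius 0.0357 z 0.1115 yaw_err 0.007 F [ 4.4 -3.8 -3.3] t 14.4 0.166
0.0015 -0.0000 0 0;0.0014 -0.0004 0 0;0.0014 -0.0005 0 0;0.0013 -0.0005 0 0;0.0013 -0.0006 0 0;0.0013 -0.0006 0 0;
```

```bash
python3 -m handwheel '0.0014 -0.0002 0 0;0.0014 -0.0004 0 0;0.0014 -0.0005 0 0'; python3 plan.py .6193 .105 0.04 6 5.0
```

```text
t: 14.7
eef_pos: [0.608, 0.1388, 0.1116]
tool_rot: [-0.01, 3.136, -0.029]
contact_force: [4.1, -2.6, -3.9]
finger_gap: 0.167
turn 5.034 radius 0.0356 z 0.1116 yaw_err 0.007 F [ 4.1 -2.6 -3.9] t 14.7 0.167
0.0015 -0.0001 0 0;0.0013 -0.0005 0 0;0.0013 -0.0006 0 0;0.0013 -0.0006 0 0;0.0013 -0.0007 0 0;0.0012 -0.0007 0 0;
```

```bash
python3 -m handwheel '0.0014 -0.0004 0 0;0.0013 -0.0005 0 0;0.0013 -0.0006 0 0'; python3 plan.py .6193 .105 0.04 6 5.1
```

```text
t: 15.0
eef_pos: [0.6054, 0.1377, 0.1116]
tool_rot: [-0.01, 3.132, -0.027]
contact_force: [4.9, -3.3, -4.7]
finger_gap: 0.165
turn 5.115 radius 0.0356 z 0.1116 yaw_err 0.006 F [ 4.9 -3.3 -4.7] t 15.0 0.165
0.0015 -0.0002 0 0;0.0013 -0.0006 0 0;0.0013 -0.0007 0 0;0.0012 -0.0007 0 0;0.0012 -0.0008 0 0;0.0012 -0.0008 0 0;
```

```bash
python3 -m handwheel '0.0014 -0.0006 0 0;0.0013 -0.0006 0 0;0.0013 -0.0007 0 0'; python3 plan.py .6193 .105 0.04 6 5.2
```

```text
t: 15.3
eef_pos: [0.6012, 0.1356, 0.1115]
tool_rot: [-0.01, 3.132, -0.028]
contact_force: [3.0, -4.7, -2.7]
finger_gap: 0.165
turn 5.246 radius 0.0356 z 0.1115 yaw_err 0.007 F [ 3.  -4.7 -2.7] t 15.3 0.165
0.0014 -0.0004 0 0;0.0012 -0.0008 0 0;0.0012 -0.0008 0 0;0.0011 -0.0009 0 0;0.0011 -0.0009 0 0;0.0011 -0.0010 0 0;
```

```bash
python3 -m handwheel '0.0013 -0.0007 0 0;0.0012 -0.0008 0 0;0.0012 -0.0008 0 0'; python3 plan.py .6193 .105 0.04 6 5.3
```

```text
t: 15.6
eef_pos: [0.5996, 0.1346, 0.1117]
tool_rot: [-0.009, 3.125, -0.023]
contact_force: [11.2, 2.1, -8.4]
finger_gap: 0.166
turn 5.301 radius 0.0355 z 0.1117 yaw_err 0.006 F [11.2  2.1 -8.4] t 15.6 0.166
0.0014 -0.0004 0 0;0.0012 -0.0009 0 0;0.0011 -0.0009 0 0;0.0011 -0.0010 0 0;0.0010 -0.0010 0 0;0.0010 -0.0010 0 0;
```

Force jumped to about 10.5 N tangential and the motion stalled, so it has probably caught. I'll relax, then verify with gentle back and forward nudges.

```bash
python3 -m handwheel '0 0 0 0;0 0 0 0'; python3 -m handwheel '0.0007 -0.0004 0 0'; python3 plan.py .6193 .105 0.04 1 5.3
```

```text
t: 15.8
eef_pos: [0.6004, 0.1351, 0.1115]
tool_rot: [-0.009, 3.123, -0.022]
contact_force: [4.1, -3.6, -2.7]
finger_gap: 0.164
t: 15.9
eef_pos: [0.6002, 0.135, 0.1115]
tool_rot: [-0.009, 3.121, -0.021]
contact_force: [6.7, -1.4, -4.2]
finger_gap: 0.165
turn 5.279 radius 0.0356 z 0.1115 yaw_err 0.006 F [ 6.7 -1.4 -4.2] t 15.9 0.165
0.0014 -0.0004 0 0;
```

```bash
python3 -m handwheel '-0.0012 0.0008 0 0;-0.0012 0.0008 0 0'; python3 plan.py .6193 .105 0.04 1 5.3;python3 -m handwheel '-0.001 0.0007 0 0'; python3 plan.py .6193 .105 0.04 1 5.3
```

```text
t: 16.1
eef_pos: [0.602, 0.1361, 0.1114]
tool_rot: [-0.01, 3.123, -0.023]
contact_force: [-1.0, -8.5, 1.8]
finger_gap: 0.163
turn 5.219 radius 0.0356 z 0.1114 yaw_err 0.006 F [-1.  -8.5  1.8] t 16.1 0.163
0.0014 -0.0004 0 0;
t: 16.2
eef_pos: [0.6022, 0.1363, 0.1113]
tool_rot: [-0.01, 3.125, -0.025]
contact_force: [-3.1, -8.2, 3.7]
finger_gap: 0.161
turn 5.213 radius 0.0356 z 0.1113 yaw_err 0.006 F [-3.1 -8.2  3.7] t 16.2 0.161
0.0014 -0.0004 0 0;
```

The knob is blocked both ways within about 3 mm (5.21–5.30 rad): the lock has caught. I relax to mid-play, let go and lift.

```bash
python3 -m handwheel '0.0008 -0.0005 0 0;0 0 0 0' && python3 -m handwheel '0 0 0 0;0 0 0 0;0 0 0 0;0 0 0 0' 0.45 && python3 -m handwheel '0 0 -0.02 0;0 0 -0.04 0;0 0 -0.03 0;0 0 0 0;0 0 0 0'; python3 - <<'E'
from h import *
s=manip.state();print(R.from_rotvec(s['tool_rot']).as_matrix().round(3))
cv2.imwrite('pics/w9.png',manip.grab_frame('wrist')[:,:,::-1])
E
```

```text
t: 16.4
eef_pos: [0.6011, 0.1356, 0.1115]
tool_rot: [-0.01, 3.126, -0.025]
contact_force: [3.2, -3.8, -2.2]
finger_gap: 0.164
t: 16.8
eef_pos: [0.5999, 0.1371, 0.1115]
tool_rot: [-0.01, 3.128, -0.022]
contact_force: [-0.2, -0.5, -0.7]
finger_gap: 0.433
t: 17.3
eef_pos: [0.5974, 0.1394, 0.2034]
tool_rot: [-0.011, 3.131, -0.021]
contact_force: [-0.1, -0.0, -0.6]
finger_gap: 0.449
[[-1.    -0.007  0.01 ]
 [-0.007  1.    -0.014]
 [-0.01  -0.014 -1.   ]]
```

View pics/w9.png

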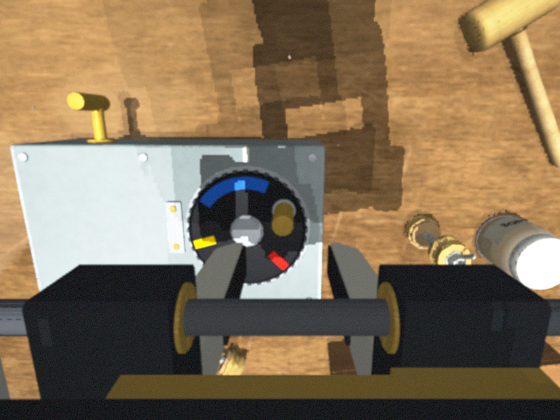

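The blue band (240,188) is under the pointer (245,155), and the pull is visible at (75,101). Now to the pull at about (0.515, −0.027).

```bash
python3 -m handwheel '0.02 -0.04 0 0;0.02 -0.04 0 0;0.02 -0.04 0 0;0.02 -0.035 0 0;0 0 0 0;0 0 0 0' 0.45; python3 - <<'E'
from h import *
s=manip.state();print(R.from_rotvec(s['tool_rot']).as_matrix().round(3))
cv2.imwrite('pics/w10.png',manip.grab_frame('wrist')[:,:,::-1])
E
```

```text
t: 17.95
eef_pos: [0.5128, -0.0202, 0.1973]
tool_rot: [-0.014, 3.141, -0.019]
contact_force: [-1.2, -0.1, 0.3]
finger_gap: 0.45
[[-1.    -0.009  0.   ]
 [-0.009  1.    -0.012]
 [ 0.    -0.012 -1.   ]]
```

View pics/w10.png

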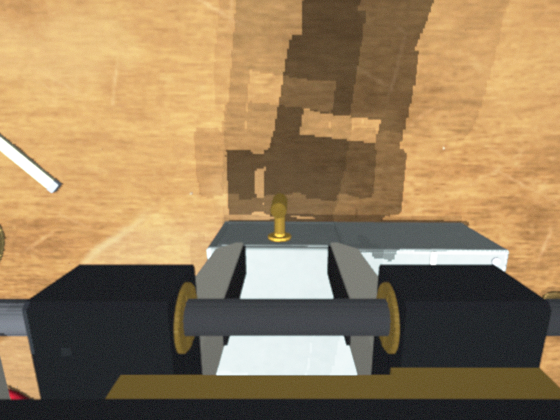

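Pull top at about (279,205); compute.

```bash
python3 - <<'E'
from h import *
s=manip.state();T=wristT(s)
print(s['eef_pos'],ray('wrist',(279,204),.088,T))
im=cv2.imread('pics/w10.png');cv2.imwrite('pics/w10c.png',cv2.resize(im[180:260,230:330],None,fx=6,fy=6))
E
```

```text
[ 0.51287031 -0.0199789   0.19717242] [ 0.50984124 -0.02612254  0.088     ]
```

View pics/w10c.png

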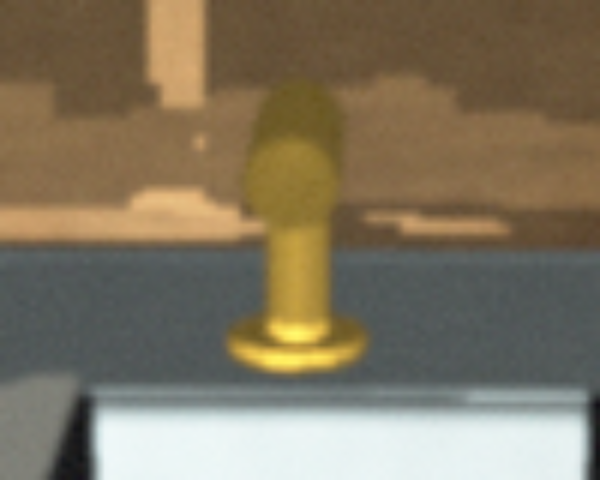

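Pull top centre is at px (278.6,210), so pull ≈ (0.513, −0.026).

```bash
python3 -m handwheel '0 -0.0045 0.02 0;0 0 0.035 0;0 0 0.035 0;0 0 0 0;0 0 0 0'; python3 - <<'E'
from h import *
s=manip.state();T=wristT(s);print(R.from_rotvec(s['tool_rot']).as_matrix().round(3))
im=manip.grab_frame('wrist')[:,:,::-1]
cv2.imwrite('pics/w11.png',im)
E
```

```text
t: 18.5
eef_pos: [0.5156, -0.0213, 0.104]
tool_rot: [-0.023, 3.141, -0.019]
contact_force: [0.7, 0.3, -0.1]
finger_gap: 0.453
[[-1.    -0.015  0.001]
 [-0.015  1.    -0.012]
 [-0.    -0.012 -1.   ]]
```

View pics/w11.png

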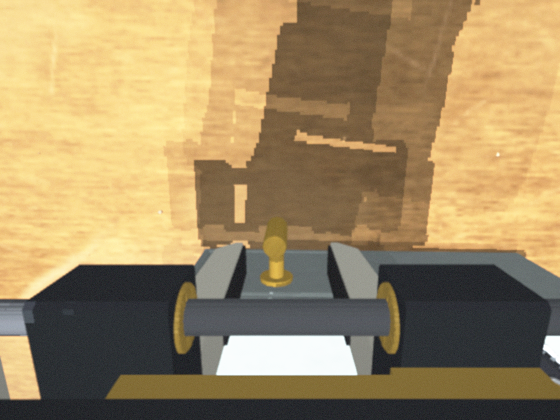

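```bash
python3 - <<'E'
from h import *
s=manip.state();T=wristT(s);print(s['eef_pos'],ray('wrist',(275,247),.088,T))
E
python3 -m handwheel '0.002 -0.005 0 0.015;0 0 0.02 0;0 0 0.015 0;0 0 0 0;0 0 0 0'
```

```text
[ 0.51549143 -0.02133197  0.10416399] [ 0.51509939 -0.02666363  0.088     ]
t: 19.05
eef_pos: [0.5176, -0.0276, 0.0754]
tool_rot: [0.004, 3.13, -0.021]
contact_force: [0.4, -1.2, -0.3]
finger_gap: 0.45
```

```bash
python3 -m handwheel '0.003 0.001 0.012 0;0 0 0 0;0 0 0 0' && python3 -m handwheel '0 0 0 0;0 0 0 0;0 0 0 0;0 0 0 0;0 0 0 0' 0
```

```text
t: 19.35
eef_pos: [0.5157, -0.027, 0.0647]
tool_rot: [0.005, 3.127, -0.022]
contact_force: [0.5, 0.4, -0.2]
finger_gap: 0.45
t: 19.85
eef_pos: [0.516, -0.0285, 0.0654]
tool_rot: [0.003, 3.126, -0.026]
contact_force: [0.2, -6.7, -1.9]
finger_gap: 0.142
```

Gripped (13 mm). I pull gently at first.

```bash
python3 -m handwheel '0.0015 0.001 0 0;0.0015 0 0 0;0.002 0 0 0'
```

```text
t: 20.15
eef_pos: [0.512, -0.0287, 0.0654]
tool_rot: [0.004, 3.123, -0.028]
contact_force: [2.4, 1.4, -1.6]
finger_gap: 0.144
```

It slides at about 2 N. I continue out.

```bash
python3 -m handwheel '0.005 0 0 0;0.008 0 0 0;0.009 0 0 0;0.009 0 0 0;0.009 0 0 0;0.007 0 0 0;0 0 0 0;0 0 0 0'
```

```text
t: 20.95
eef_pos: [0.4609, -0.0289, 0.0653]
tool_rot: [0.003, 3.121, -0.029]
contact_force: [2.2, -1.7, -1.2]
finger_gap: 0.142
```

```bash
python3 -m handwheel '0.005 0 0 0;0.005 0 0 0;0.004 0 0 0;0.002 0 0 0;0 0 0 0'
```

```text
t: 21.45
eef_pos: [0.4446, -0.029, 0.0653]
tool_rot: [0.003, 3.12, -0.029]
contact_force: [2.3, -2.3, 1.4]
finger_gap: 0.14
```

71 mm out. I release and lift away.

```bash
python3 -m handwheel '0 0 0 0;0 0 0 0;0 0 0 0;0 0 0 0' 0.45 && python3 -m handwheel '0 0 -0.02 0;0 0 -0.04 0;0 0 -0.04 0;0 0 -0.04 0;0 0 -0.02 0;0 0 0 0;0 0 0 0' && python3 -m handwheel '0.04 0 0 0;0.04 0 0 0;0.04 0 0 0;0 0 0 0;0 0 0 0;0 0 0 0'; python3 - <<'E'
from h import *
cv2.imwrite('pics/top9.png',manip.grab_frame('top')[:,:,::-1])
cv2.imwrite('pics/side9.png',manip.grab_frame('side')[:,:,::-1])
im=cv2.imread('pics/top9.png')
cv2.imwrite('pics/top9c.png',cv2.resize(im[105:270,145:345],None,fx=4,fy=3.6))
E
```

```text
t: 21.85
eef_pos: [0.4429, -0.0284, 0.0644]
tool_rot: [0.003, 3.124, -0.028]
contact_force: [0.1, 0.1, 0.5]
finger_gap: 0.427
t: 22.55
eef_pos: [0.4383, -0.0248, 0.2288]
tool_rot: [0.002, 3.129, -0.026]
contact_force: [0.7, -0.3, -0.4]
finger_gap: 0.45
t: 23.15
eef_pos: [0.3121, -0.0239, 0.2201]
tool_rot: [0.002, 3.141, -0.022]
contact_force: [0.4, -0.5, 0.1]
finger_gap: 0.449
```

View pics/top9c.png

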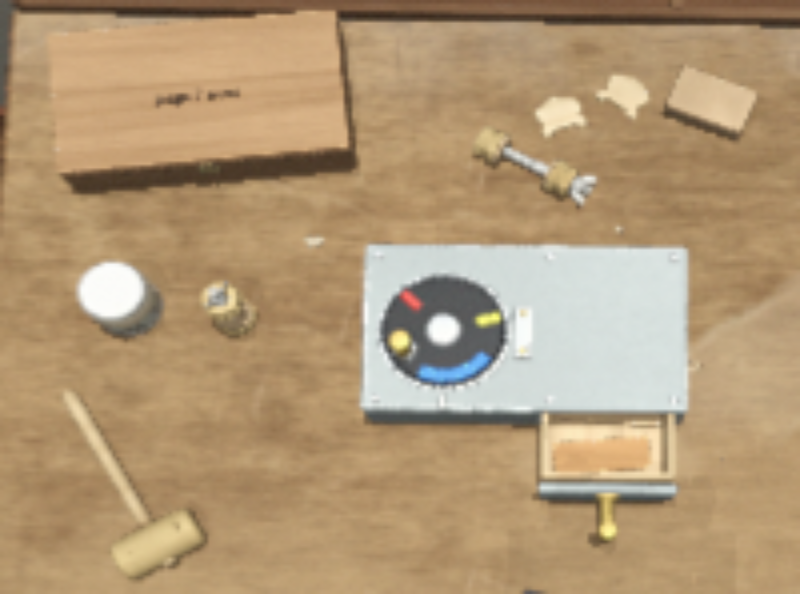

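View pics/side9.png

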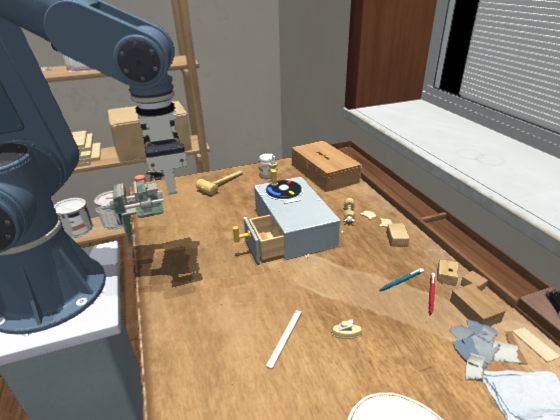

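The drawer is well open (top crop 540–675, 415–495), the blue band is at the pointer, and the mallet and clamps are where they were. The gripper is clear of everything.

```bash
python3 -c "
from plant import manip
print(manip.hand_in())"
```

```text
the job is handed in; nothing more can be done
None
```

The lockbox is open and the job is handed in at about 23 s; no verdict was reported.

- **Combination:** I turned the dial left to red's second meeting with the pointer (turn about 7.6 rad), then right to yellow (about 3.40 rad). The wrist camera confirmed both stops. I then turned slowly left until the dial stopped at about 5.3 rad, in the blue band.
- **The catch:** after it caught, I felt the knob blocked both ways within about 3 mm. The readings then were at most about 10.5 N along the knob's path. They were taken at the end of each move, so brief peaks between would not show.
- **Drawer:** it slid at about 2 N and is about 71 mm out, going by how far the gripper moved.
- **Last pictures:** they show the drawer open, blue at the pointer, the gripper clear of everything and the loose tools where they were. I compared the tools by eye and did not measure them.

No check failed. While carrying the knob round I saw sideways loads of up to about 16 N at the wrist from a small centring error, before the lock had caught.

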